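Offer the rice ball from under the warming lamp

ROBOT

A 6-joint arm with a two-finger parallel gripper is mounted at the origin on a cart in front of the work surface, level with it; the furniture and walls round the work are solid. World frame = base frame: x ahead of the robot, y to its left, z up, the work surface at z = 0. Lengths are in mm, angles in rad, forces in N, time in s.
With the tool pointing down it reaches from about 375 to 750 mm from the base axis. Payload 9 kg.
Tool frame: the origin (TCP) lies midway between the tips of the shut fingers; the grasp point (between the pads) lies grip_point_offset behind it (grip_point_offset is the distance from the TCP to the grasp point, in mm); z points along the fingers, y is the line along which they close (so a half turn about z gives the same grasp; the last joint's range is limited). The gripper opens to 85 mm and grips with 20 to 120 N. Pads are 22 mm wide; open, the fingers measure 114 mm over their backs; the gripper's body (76 mm by 85 mm) begins 54 mm behind the grasp point. The pads swing forward as they close: fully open they stand 13 mm farther back than shut.
Start: joints at [-0.218, 0.104, 0.097, 1.564, 0, 1.353], TCP at [600.031, 0.003, 231.331] pointing down, gripper open.
Joint ranges: [-2.99, 2.99], [-0.84, 1.86], [-1.1, 1.16], [-1.84, 2.11], [-1.51, 1.56], [-3.14, 3.14]. Speed limits (rad/s): [2.22, 2.22, 2.57, 3.14, 3.14, 3.14].

INTERFACE

Orientations are given as a unit quaternion [x, y, z, w].
In Python, from plant import get_state, grab_frame, get_calibration, job_done, grip_point_offset gives the robot as it stands.
- The arm moves only by the tool play_rows, never from a script. Its argument "deltas" is one flat list of numbers, 7 for each row, row after row: the shift along the tool's x, y, z scaled (see below), then the turn, a rotation vector about the tool's x, y, z scaled (see below), then the closure in counts, from 0 (fully open) to 255 (shut). A call has 1 to 10 rows; each row shifts and turns the commanded pose from where the row before left it, along the tool's axes as they then stand; what a row does not reach is not made up. The controller multiplies each number of a shift by 0.08 m and each number of a turn by 0.08 rad. A row lasts 1/10 s, in which the tool goes at most 50 mm and 8.59 degrees, less where a joint would pass 70% of its speed; a pose out of reach is approached as far as the arm can. A call with a number of a shift or a turn outside -1 to 1 is refused whole. A call with a gripper value outside its range is refused whole. The fingers move at their own pace and stop on an object; "grip_force" is the grip in N (left out, the last holds). Time passes only in rows, so rows that do not move let the fingers close. It gives the time, the measured TCP pose, the force, the opening and the grip force at its end, in the units of the state.
- get_state(): the state, without advancing time (a new reading comes with each control period).
- grab_frame(name): name is "scene" or "side" or "wrist"; returns (picture, depth): 420x560x3 uint8, red, green, blue; 420x560 float32, mm along the optical axis (not along the pixel's ray), 0 where there is no reading.
- get_calibration(name): a dict with "camera_matrix" (3x3 intrinsics, pixels), "extrinsics" (4x4, takes a point from world to camera coordinates). Camera axes: x right, y down, z forward; pixel columns grow to the right and rows downward; lengths in mm; the calibration is good to about 2 mm. A picture is of the moment at which its call begins: read the wrist's pose just before it. get_calibration takes no time and is no camera call; for the wrist camera it gives the pose at the moment of the call.
- job_done(): hands the job in; it is judged then, once.
The state is a dict: "clock": time; "joint_positions": joint angles; "qd": joint speeds; "tau": joint torques, N m; "eef_pos": TCP position; "ee_rot": TCP orientation; "force": force on the tool from outside, world axes, zero at the start; "moment": the same for the moment, N m; "grip_width": finger opening in mm; "gripper_force": force on a finger pad.
Only numpy, scipy, OpenCV 4.12 (cv2) and the standard library are available. Lean on these libraries where they do the work, as an engineer would, in place of code of your own. Each camera call takes 0.05 s, during which the arm holds its last target. There are 200 camera calls.

TASK

Swing the copper warming lamp's arm aside, round to its stop on the robot's right; then take the handled dish by its wooden grip, lift it straight up off the slate stand and, once it is clear, turn it a quarter turn (either way), so that the open side under the arch, not one of the handle's uprights, faces the front of the stand. Finish still holding it out over the stand for a guest, level and still, about a hand's breadth (10 cm) above where it stood, with the fried rice ball in the middle of the dish. Keep the dish level throughout so that the ball never rolls to the rim, do not touch the food, and leave the other things on the island alone.

Things in the scene. Friction and masses are not known exactly. Their poses are not given: they have to be found in the camera images.
- warming_stand: fixed slate slab 306 x 176 x 14 mm with a brass locating ring (inside 99 mm across, 5 mm above the slab) and a brass post (17 mm thick, 222 mm high). Origin: on the table under the ring's centre; x points from its front (towards the robot, within 15 degrees) to its back, y left. Post at x = +180, y = 0; slab x -90 to +216, y -88 to +88.
- lamp_arm (a joint): swing of the lamp's arm about the upright hinge on the post, rad. 0: the arm points to the stand's front, the lamp centred over the dish; positive is counter-clockwise seen from above and carries the lamp to the robot's right. Stops at -0.35 and +1.35 (fully aside). Light friction (about 1 N at the knob), no spring: it stays where it is left.
- lamp_knob (a point): middle of the upright wooden knob on top of the lamp, to pinch from above or push: 19 mm thick, from 24 mm below this point to 21 above, 180 mm from the hinge axis; this point is 272 mm above the table. Below: a brass neck 18 mm thick, then the copper shade, 96 mm across at its rim 164 mm above the table. The arm is a 12 mm tube at 240 mm height.
- lamp_hinge (a point): point on the lamp arm's hinge axis, 272 mm above the table, level with lamp_knob; the hinge's brass head below it is 28 mm wide and 264 mm above the table.
- dish: loose cream stoneware dish, 132 mm across, 26 mm high, about 0.24 kg, with a steel arch handle. Origin: centre of its underside, at the start 14 mm above the table on the slab, in the ring with 3.5 mm play; z up. The arch stands in its x-z plane, uprights at x = -67 and +67 mm; open sides face -y and +y. At the start its x lies along the stand's x within 4 degrees.
- dish_grip (a point): centre of the flat wooden grip on top of the arch, 108 mm above the dish's underside (122 mm above the table at the start): 76 mm long (along the dish's x), 14 mm thick (along its y), 24 mm high; pinch it from above across its thickness.
- dish_middle (a point): centre of the dish's inner floor, 8 mm above its underside. The inside is a shallow cone: flat 16 mm across in the middle, then rising 8 degrees outwards to a steeper wall 54 mm from the middle.
- rice_ball_centre (a point): centre of the golden-brown fried rice ball, 40 mm across, about 40 g, lying loose on the dish's floor near its middle; it rolls easily. Its top is 48 mm above the dish's underside, so 48 mm are free between it and the wooden grip's lower edge.
- pepper_mill: turned dark wooden pepper mill standing on the table at the right, 58 x 58 x 150 mm, loose; origin under its centre. Leave alone.
- garlic: garlic bulb on the table at the front right, 60 x 57 x 58 mm, loose; origin under its centre. Leave alone.
- honey_jar: honey jar with red lid behind the stand, 60 x 60 x 85 mm, loose; origin under its centre. Leave alone.
- tomato_tin: small food tin behind the stand, 57 mm across, 72 mm high, loose; origin under its centre. Leave alone.
- rice_ball: the same rice ball as a body; origin at its centre, axes turn as it rolls.
Not all that is in view belongs to the job. There is more than one size of the dish; the job needs the larger.

How it is judged:
By the outcome, as a careful person would: the job done as asked, in the order asked, and still so for the second after the job is handed in, while the arm keeps its last pose, push and grip.
It also fails if it takes over 51 s, if anything falls off the work surface, if the arm or the gripper's body presses on something with over 40 N, if the wrist force passes 120 N, or if a joint passes its speed limit or range.

## Working session

There is one attempt and no reset: what is moved stays moved. The work goes in short steps, Python scripts to look and compute and a tool call to move; the robot and the scene stay as the last step left them, time stands still between calls to the robot, and variables do not carry over. Pictures are saved under pics/ and viewed, at most 10 in all, crops included, and the job is handed in when it is done.

Besides the shell and the picture viewer there is one more tool, called after "Emit:" as name(argument=value, ...) on one line, values as JSON. play_rows: Moves the arm, as the interface text tells. Its arguments: {"type":"object","properties":{"deltas":{"type":"array","items":{"type":"number"}},"grip_force":{"type":"number"}},"required":["deltas"]}

```bash
mkdir -p pics
cat > h.py <<'E'
import numpy as np, cv2
from plant import *
def snap(n,f):
    s=get_state(); c=get_calibration(n); im,d=grab_frame(n)
    cv2.imwrite(f'pics/{f}.png',im[:,:,::-1]); np.savez(f'pics/{f}.npz',im=im,d=d,K=c['camera_matrix'],E=c['extrinsics']); return im,d,c
def cloud(f):
    z=np.load(f'pics/{f}.npz'); d=z['d']; K=z['K'];E=z['E']
    v,u=np.mgrid[:d.shape[0],:d.shape[1]]
    P=np.stack([(u-K[0,2])/K[0,0]*d,(v-K[1,2])/K[1,1]*d,d],-1)
    W=(P-E[:3,3])@E[:3,:3]; W[d==0]=np.nan
    return z['im'],W
def state():
    s=get_state(); print({k:np.round(s[k],3).tolist() for k in s})
E
python3 - <<'E'
from h import *
state(); print(grip_point_offset() if callable(grip_point_offset) else grip_point_offset)
a=snap('scene','s0');b=snap('side','d0')
cv2.imwrite('pics/both.png',cv2.resize(np.hstack([a[0],b[0]])[:,:,::-1],(800,300)))
E
```

```text
{'clock': 0.0, 'joint_positions': [-0.218, 0.105, 0.096, 1.564, 0.0, 1.353], 'qd': [0.001, -0.0, -0.001, -0.0, 0.001, -0.001], 'tau': [0.001, -55.693, 50.364, 0.017, -0.0, -0.0], 'eef_pos': [599.654, 0.093, 230.505], 'ee_rot': [0.707, 0.707, -0.0, -0.001], 'force': [0.3, 1.022, -0.116], 'moment': [-0.0, 0.097, 0.043], 'gripper_force': 0.0, 'grip_width': 85.306}
18.700000000000003
```

View pics/s0.png

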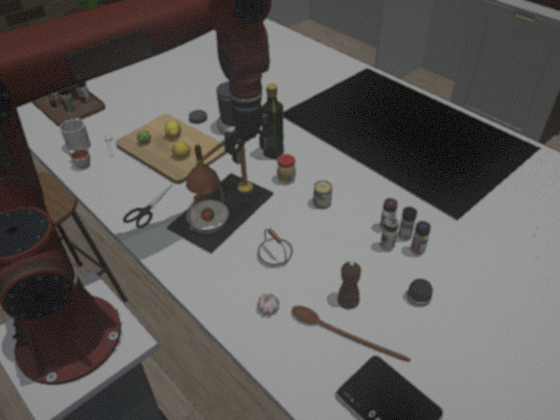

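View pics/d0.png

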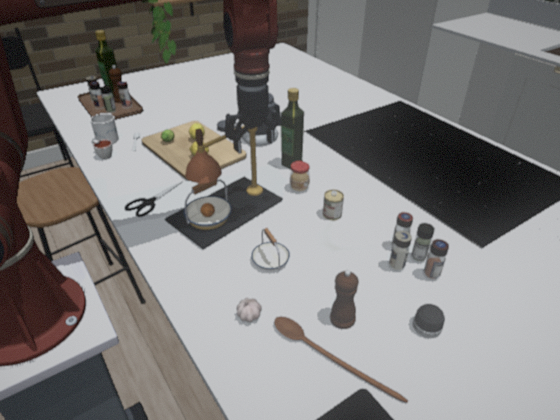

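Scene view: the larger dish, holding the rice ball, is on the slate slab at (208,215), with the lamp at (203,180), knob at (199,155) and post at (243,180). A smaller empty handled dish sits off the stand at (275,250), with a wooden grip at (272,236). The target is the one in the slab's ring. Side view: dish at (208,212), small dish at (270,255).

```bash
cat > m.py <<'E'
from h import *
for f in ['s0','d0']:
    im,W=cloud(f); z=W[...,2]; g=im.astype(int).sum(-1)
    v,u=np.mgrid[:420,:560]
    box=(u>160)&(u<290)&(v>165)&(v<250)
    m=box&(g<200)&(abs(z-14)<8)
    n,l,st,c=cv2.connectedComponentsWithStats(m.astype(np.uint8)); k=1+st[1:,4].argmax(); m=l==k
    r=cv2.minAreaRect(W[m][:,:2].astype(np.float32)); print(f,'slab',r,cv2.boxPoints(r).round(0).tolist(),np.median(z[m]))
    R,G,B=[im[...,i].astype(int) for i in range(3)]
    red=(R>1.4*G)&(u>170)&(u<300)&(v>125)&(v<260)
    for lo,hi in [(15,50),(100,140),(160,200),(200,240),(245,300)]:
        q=red&(z>lo)&(z<hi)&(W[...,0]>400)
        if q.sum(): print(lo,hi,q.sum(),np.nanmedian(W[q],0).round(1),W[q].min(0).round(0),W[q].max(0).round(0), (int(u[q].mean()),int(v[q].mean())))
a=cv2.imread('pics/s0.png')[130:260,150:310]; b=cv2.imread('pics/d0.png')[115:275,150:310]
cv2.imwrite('pics/crop.png',np.hstack([cv2.resize(a,(400,325),interpolation=2),cv2.resize(b,(400,400),interpolation=2)[:325]]))
b=cv2.resize(b,(400,400),interpolation=2);a=cv2.copyMakeBorder(cv2.resize(a,(400,325),interpolation=2),0,75,0,0,cv2.BORDER_CONSTANT)
cv2.imwrite('pics/crop.png',cv2.convertScaleAbs(np.hstack([a,b]),alpha=1.5))
E
python3 m.py
```

```text
s0 slab ((544.057861328125, 88.39497375488281), (303.3700256347656, 177.05966186523438), 11.418977737426758) [[378.0, 145.0], [413.0, -28.0], [710.0, 32.0], [675.0, 205.0]] 12.14537611391411
15 50 11 [473.   63.9  48.4] [468.  55.  41.] [484.  82.  50.] (206, 215)
160 200 95 [465.2  45.6 186.7] [442.  30. 162.] [506.  94. 200.] (201, 184)
200 240 52 [474.5  62.1 209. ] [458.  46. 200.] [500.  87. 224.] (199, 173)
d0 slab ((544.9798583984375, 90.32234191894531), (298.8868408203125, 170.68927001953125), 11.886155128479004) [[381.0, 143.0], [416.0, -24.0], [709.0, 38.0], [674.0, 205.0]] 16.695621010387526
15 50 2 [670.5 121.7  35.4] [473.  68.  29.] [867. 175.  41.] (251, 187)
160 200 78 [462.   48.4 183. ] [441.  33. 169.] [518.  85. 199.] (199, 174)
200 240 67 [471.2  64.3 210.6] [454.  47. 200.] [508.  92. 230.] (199, 161)
```

View pics/crop.png

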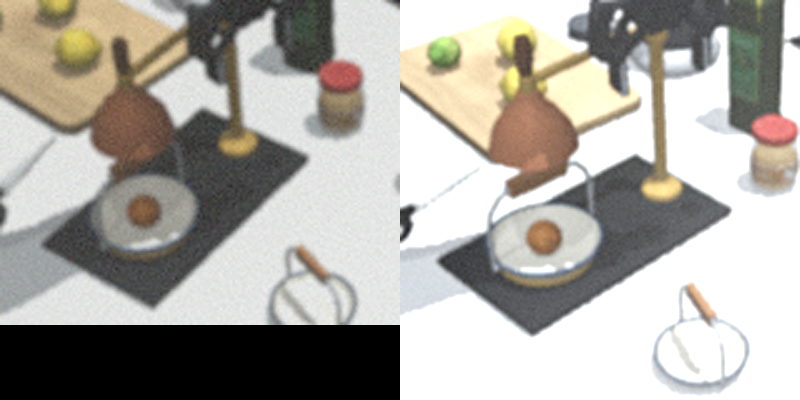

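Emit:
play_rows(deltas=[0,0,-0.45,0,0,0,0,0,0,-0.45,0,0,0,0,0,0,-0.45,0,0,0,0,0.24,-0.36,0,0,0,0,0,0.24,-0.36,0,0,0,0,0,0.24,-0.37,0,0,0,0,0,0.24,-0.37,0,0,0,0,0,0,0,0,0,0,0,0,0,0,0,0,0,0,0])

```text
clock: 1.0
eef_pos: [483.1, 77.1, 339.5]
ee_rot: [0.707, 0.707, 0.0, 0.0]
force: [0.8, -0.2, 0.5]
grip_width: 85.3
gripper_force: 0.0
```

Run:
```python
from h import *
state(); snap('wrist','w1'); snap('scene','s1'); snap('side','d1')
im,W=cloud('w1')
z=W[...,2]; print(np.nanpercentile(z,[1,50,99]))
for f in ['w1','s1','d1']:
  im,W=cloud(f); z=W[...,2];m=(z>252)&(z<300)&(np.hypot(W[...,0]-483,W[...,1]-77)<60)
  if m.sum(): print(f,m.sum(),np.median(W[m],0),W[m].min(0),W[m].max(0),np.argwhere(m).mean(0))
```

```text
{'clock': 1.0, 'joint_positions': [-0.11, -0.177, 0.022, 1.769, -0.0, 1.46], 'qd': [-0.021, 0.038, 0.022, -0.006, -0.002, -0.002], 'tau': [1.198, -41.652, 48.245, 0.391, 0.06, 0.061], 'eef_pos': [483.103, 77.09, 339.453], 'ee_rot': [0.707, 0.707, 0.0, 0.0], 'force': [0.81, -0.172, 0.505], 'moment': [0.019, -0.02, 0.004], 'gripper_force': 0.0, 'grip_width': 85.319}
[-8.88610205e+02  6.91155830e-01  4.29950417e+02]
w1 828 [489.55309964  83.16026771 288.06074356] [480.75284941  70.89022982 253.90400075] [498.80742085  87.68036859 293.74091778] [216.37198068 283.83574879]
s1 95 [485.13964179  71.3181696  275.17412607] [477.40667177  64.662052   252.15681231] [496.39721375  82.29280435 293.49776304] [151.18947368 198.27368421]
d1 120 [484.93597343  74.61435983 277.75349343] [478.0119933   67.76216365 252.97330032] [496.93667047  88.0324193  295.53558584] [135.99166667 198.64166667]
```

View pics/w1.png

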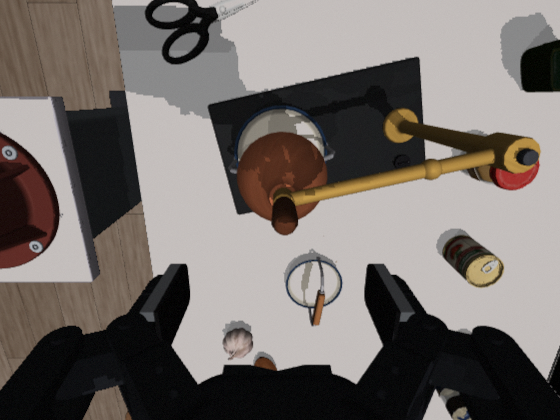

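Wrist view: knob at (285,213), hinge head at (518,155), shade over the dish at (283,178), and the small dish apart at (314,285).

Run:
```python
from h import *
im,W=cloud('w1'); z=W[...,2]; v,u=np.mgrid[:420,:560]
def c(m,n):
  P=W[m]; print(n,m.sum(),np.median(P,0).round(1),((np.percentile(P,1,0)+np.percentile(P,99,0))/2).round(1),np.ptp(P,0).round(0)); return (np.percentile(P,1,0)+np.percentile(P,99,0))/2
k=c((abs(u-285)<25)&(abs(v-213)<30)&(abs(z-292)<3),'knobtop')
h=c((u>485)&(v<185)&(v>125)&(abs(z-264)<5),'hinge')
print(np.linalg.norm((h-k)[:2]),np.degrees(np.arctan2(*(h-k)[1::-1])))
g=im.astype(int).sum(-1)
m=(g<150)&(abs(z-14)<4)&(u>190)&(u<440)&(v<230)
r=cv2.minAreaRect(W[m][:,:2].astype(np.float32)); print('slab',r)
c((u>225)&(u<345)&(v>100)&(v<220)&(z>30)&(z<50),'rim')
```

```text
knobtop 385 [489.6  79.5 291.9] [489.9  78.6 291.4] [15. 16.  5.]
hinge 276 [663.1 119.3 263.4] [664.4 119.1 262.3] [12. 11.  7.]
179.13077051461158 13.05155427928589
slab ((535.144775390625, 160.185546875), (305.0807800292969, 300.9505920410156), 13.487436294555664)
rim 1259 [485.1 121.7  37.8] [489.4 108.   36.8] [134.  86.  20.]
```

Emit:
play_rows(deltas=[0.024,0.084,0,0,0,0,130,0,0,0,0,0,-1,130,0,0,0,0,0,-1,130,0,0,0,0,0,-1,130,0,0,0,0,0,-1,130,0,0,0,0,0,-1,130,0,0,0,0,0,-1,130,0,0,0,0,0,-1,130,0,0,0,0,0,-1,130,0,0,0,0,0,-1,130], grip_force=20)

```text
clock: 2.15
eef_pos: [490.8, 78.4, 338.9]
ee_rot: [0.411, 0.911, -0.0, -0.0]
force: [0.5, 0.3, 0.0]
grip_width: 41.7
gripper_force: 0.0
```

Emit:
play_rows(deltas=[0,0,0,0,0,-1,130,0,0,0,0,0,-1,130,0,0,0,0,0,-1,130,0,0,0,0,0,-1,130,0,0,0,0,0,-1,130,0,0,0,0,0,-1,130,0,0,0,0,0,-1,130,0,0,0,0,0,-1,130,0,0,0,0,0,-1,130,0,0,0,0,0,-1,130])

```text
clock: 3.15
eef_pos: [490.8, 78.4, 338.8]
ee_rot: [0.024, 1.0, 0.0, -0.0]
force: [-0.1, -0.6, 0.6]
grip_width: 41.5
gripper_force: 0.0
```

Emit:
play_rows(deltas=[0,0,0,0,0,-1,130,0,0,0,0,0,-1,130,0,0,0,0,0,-1,130,0,0,0,0,0,-0.5,130,0,0,0,0,0,0,130,0,0,0,0,0,0,130])

```text
clock: 3.75
eef_pos: [490.4, 78.5, 339.0]
ee_rot: [-0.114, 0.994, 0.0, -0.0]
force: [-0.3, -1.1, 0.6]
grip_width: 41.9
gripper_force: 0.0
```

Emit:
play_rows(deltas=[0,0,0.26,0,0,0,130,0,0,0.26,0,0,0,130,0,0,0.26,0,0,0,130,0,0,0.26,0,0,0,130,0,0,0,0,0,0,130])

```text
clock: 4.25
eef_pos: [488.9, 78.8, 253.4]
ee_rot: [-0.114, 0.994, 0.0, -0.002]
force: [0.3, -0.7, 0.3]
grip_width: 41.8
gripper_force: 0.0
```

Run:
```python
from h import *
a=snap('scene','s2')[0];b=snap('side','d2')[0]
cv2.imwrite('pics/c2.png',np.hstack([cv2.resize(x[100:250,140:290,::-1],(400,400),interpolation=2) for x in (a,b)]))
```

```text
(no output)
```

View pics/c2.png

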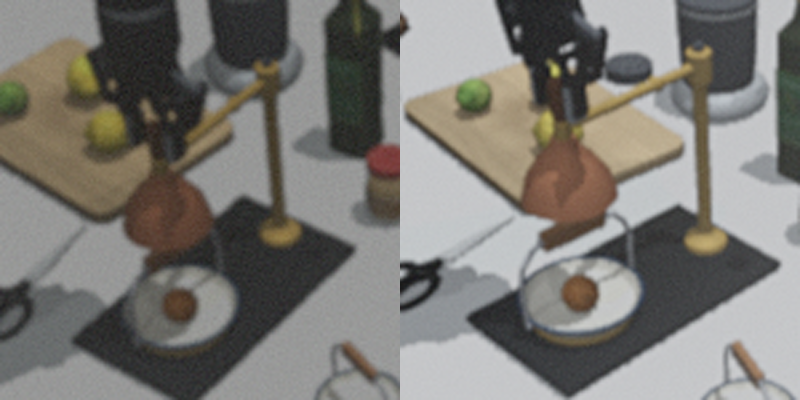

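The two views show the knob standing between the fingers, free of contact. I'll swing it now.

Emit:
play_rows(deltas=[-0.002,-0.09,0,0,0,-0.5,130,-0.002,-0.09,0,0,0,-0.5,130,-0.002,-0.09,0,0,0,-0.5,130,-0.002,-0.09,0,0,0,-0.5,130,-0.002,-0.09,0,0,0,-0.5,130,-0.002,-0.09,0,0,0,-0.5,130,-0.002,-0.09,0,0,0,-0.5,130,-0.002,-0.09,0,0,0,-0.5,130,-0.002,-0.09,0,0,0,-0.5,130,-0.002,-0.09,0,0,0,-0.5,130])

```text
clock: 5.35
eef_pos: [520.6, 13.4, 257.8]
ee_rot: [-0.31, 0.951, -0.0, 0.001]
force: [-0.9, 1.1, 0.0]
grip_width: 41.7
gripper_force: 0.5
```

Emit:
play_rows(deltas=[-0.002,-0.09,0,0,0,-0.5,130,-0.002,-0.09,0,0,0,-0.5,130,-0.002,-0.09,0,0,0,-0.5,130,-0.002,-0.09,0,0,0,-0.5,130,-0.002,-0.09,0,0,0,-0.5,130,-0.002,-0.09,0,0,0,-0.5,130,-0.002,-0.09,0,0,0,-0.5,130,-0.002,-0.09,0,0,0,-0.5,130,-0.002,-0.09,0,0,0,-0.5,130,-0.002,-0.09,0,0,0,-0.5,130])

```text
clock: 6.35
eef_pos: [573.6, -34.7, 257.8]
ee_rot: [-0.493, 0.87, -0.001, 0.001]
force: [-0.9, 1.6, 0.1]
grip_width: 41.9
gripper_force: 0.5
```

Emit:
play_rows(deltas=[-0.002,-0.09,0,0,0,-0.5,130,-0.002,-0.09,0,0,0,-0.5,130,-0.002,-0.09,0,0,0,-0.5,130,-0.002,-0.09,0,0,0,-0.5,130,-0.002,-0.09,0,0,0,-0.5,130,-0.002,-0.09,0,0,0,-0.5,130,-0.002,-0.09,0,0,0,-0.5,130,-0.002,-0.09,0,0,0,-0.5,130,-0.002,-0.09,0,0,0,-0.5,130,-0.002,-0.09,0,0,0,-0.5,130])

```text
clock: 7.35
eef_pos: [641.0, -58.5, 257.7]
ee_rot: [-0.656, 0.755, -0.001, 0.0]
force: [-1.2, 0.4, -0.2]
grip_width: 42.0
gripper_force: 0.5
```

Emit:
play_rows(deltas=[-0.002,-0.09,0,0,0,-0.5,130,-0.002,-0.09,0,0,0,-0.5,130,-0.002,-0.09,0,0,0,-0.5,130,-0.002,-0.09,0,0,0,-0.5,130,0,-0.03,0,0,0,-0.15,130,0,-0.03,0,0,0,-0.15,130,0,0,0,0,0,0,130])

```text
clock: 8.05
eef_pos: [674.0, -60.0, 256.7]
ee_rot: [0.722, -0.692, 0.0, -0.0]
force: [-0.5, -0.4, -0.4]
grip_width: 42.2
gripper_force: 0.0
```

Emit:
play_rows(deltas=[0,-0.025,0,0,0,0,130,0,-0.025,0,0,0,0,130])

```text
clock: 8.25
eef_pos: [674.5, -60.0, 256.4]
ee_rot: [0.722, -0.692, -0.002, 0.003]
force: [-26.9, -1.7, 8.3]
grip_width: 41.8
gripper_force: 13.4
```

Emit:
play_rows(deltas=[0,-0.025,0,0,0,0,130,0,0,0,0,0,0,130])

```text
clock: 8.45
eef_pos: [674.4, -59.9, 256.3]
ee_rot: [0.721, -0.692, -0.004, 0.004]
force: [-31.3, -1.6, 9.0]
grip_width: 42.1
gripper_force: 15.7
```

The arm met its stop at about 31 N. Next I back off, lift and go above the dish.

Emit:
play_rows(deltas=[0,0.08,0,0,0,0,130,0,0.08,0,0,0,0,130,0,0,0,0,0,0,130,0,0,-0.2,0,0,0,130,0,0,-0.4,0,0,0,130,0,0,-0.5,0,0,0,130,-0.17,0.24,0,0,0,1,60,-0.34,0.42,0,0,0,0,0])

```text
clock: 9.25
eef_pos: [616.5, -20.5, 344.9]
ee_rot: [-0.692, 0.722, -0.002, 0.001]
force: [-0.3, 0.7, 0.1]
grip_width: 69.3
gripper_force: 0.0
```

Run:
```python
from h import *
from scipy.spatial.transform import Rotation as R
s=get_state(); Rm=R.from_quat(s['ee_rot']); p=np.array(s['eef_pos']); print(p,Rm.as_matrix().round(3).tolist(), Rm.inv().apply(np.array([489,79,p[2]])-p)/80)
```

```text
[616.51962461 -20.54416142 344.85171368] [[-0.043, -0.999, 0.003], [-0.999, 0.043, -0.001], [0.001, -0.003, -1.0]] [-1.175009    1.64572678 -0.00676609]
```

Emit:
play_rows(deltas=[-0.28,0.4,0,0,0,0,0,-0.28,0.4,0,0,0,0,0,-0.28,0.4,0,0,0,0,0,-0.28,0.4,0,0,0,0,0,0,0,0,0,0,1,0,0,0,0,0,0,1,0,0,0,0,0,0,1,0,0,0,0,0,0,1,0,0,0,0,0,0,1,0,0,0,0,0,0,1,0])

```text
clock: 10.25
eef_pos: [490.3, 75.5, 344.4]
ee_rot: [-0.501, 0.865, -0.0, 0.0]
force: [-0.3, 0.3, -0.7]
grip_width: 85.1
gripper_force: 0.0
```

Emit:
play_rows(deltas=[0,0,0,0,0,1,0,0,0,0,0,0,1,0,0,0,0,0,0,1,0,0,0,0,0,0,1,0,0,0,0,0,0,1,0,0,0,0,0,0,1,0,0,0,0,0,0,1,0,0,0,0,0,0,1,0,0,0,0,0,0,1,0,0,0,0,0,0,1,0])

```text
clock: 11.25
eef_pos: [490.3, 75.5, 344.3]
ee_rot: [-0.125, 0.992, -0.0, 0.0]
force: [0.0, -0.1, 0.1]
grip_width: 85.6
gripper_force: 0.0
```

Run:
```python
from h import *
state(); snap('wrist','w3'); snap('scene','s3'); snap('side','d3')
im,W=cloud('w3');z=W[...,2]
for f in ['w3','s3','d3']:
  im,W=cloud(f); z=W[...,2]
  m=(z>105)&(z<140)&(np.hypot(W[...,0]-489,W[...,1]-79)<55)
  r=cv2.minAreaRect(W[m][:,:2].astype(np.float32)); print(f,'grip',m.sum(),r,np.percentile(z[m],98),np.argwhere(m).mean(0))
  k=(z>255)&(z<300)&(np.hypot(W[...,0]-656,W[...,1]+62)<50); print('knob',k.sum(),np.median(W[k],0) if k.any() else 0)
```

```text
{'clock': 11.25, 'joint_positions': [-0.112, -0.153, 0.053, 1.775, 0.0, -0.361], 'qd': [-0.001, 0.001, -0.001, 0.0, -0.0, 0.795], 'tau': [-0.0, -40.718, 48.455, -0.011, 0.0, -1.322], 'eef_pos': [490.318, 75.477, 344.322], 'ee_rot': [-0.125, 0.992, -0.0, 0.0], 'force': [0.004, -0.062, 0.145], 'moment': [-0.016, -0.019, -0.032], 'gripper_force': 0.0, 'grip_width': 85.591}
w3 grip 908 ((488.6924133300781, 81.05093383789062), (109.7756118774414, 13.982416152954102), 8.724366188049316) 135.206377911474 [166.27753304 282.4030837 ]
knob 0 0
s3 grip 217 ((489.5080261230469, 78.8571548461914), (107.11770629882812, 17.482452392578125), 10.577229499816895) 134.96508671565815 [192.97695853 203.92626728]
knob 87 [658.18202606 -67.11194884 276.39792672]
d3 grip 265 ((487.7192077636719, 81.39541625976562), (107.81663513183594, 19.099496841430664), 9.64515209197998) 138.11782813944214 [185.18113208 203.71698113]
knob 117 [657.81315812 -64.328977   278.4538939 ]
```

View pics/w3.png

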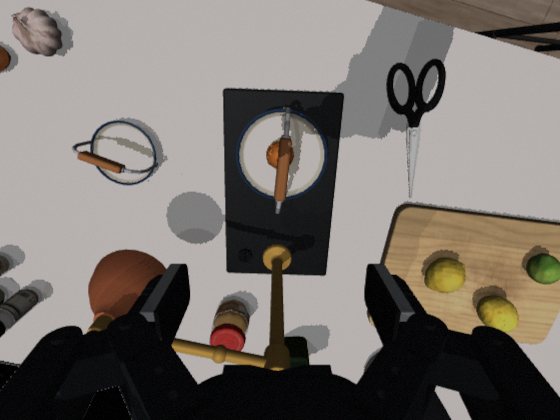

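Wrist view: the lamp is aside at (130,290). The large dish has its grip at (283,165), with the ball under it at (279,153). The small dish is at (123,155).

Run:
```python
from h import *
im,W=cloud('w3');z=W[...,2];v,u=np.mgrid[:420,:560]
g=im.astype(int).sum(-1)
m=(g<150)&(abs(z-14)<5)&(u>215)&(u<350)&(v<277)&(v>80)
r=cv2.minAreaRect(W[m][:,:2].astype(np.float32)); print('slab',r,np.median(z[m]))
m=(z>105)&(z<140)&(np.hypot(W[...,0]-489,W[...,1]-79)<55)
t=m&(z>130); r=cv2.minAreaRect(W[t][:,:2].astype(np.float32)); print('griptop',t.sum(),r)
R,G,B=[im[...,i].astype(int) for i in range(3)]
w=m&(R>1.5*B)&(z>128); r=cv2.minAreaRect(W[w][:,:2].astype(np.float32)); print('wood',w.sum(),r,np.median(z[w]))
# rim circle
q=(u>230)&(u<340)&(v>100)&(v<205)&(z>34)&(z<46)
P=W[q][:,:2]; rad=np.hypot(*(P-[488.7,81]).T); P=P[rad>57]; 
A=np.c_[2*P,np.ones(len(P))];s=np.linalg.lstsq(A,(P**2).sum(1),rcond=None)[0]; print('rim',s[:2],np.sqrt(s[2]+s[:2]@s[:2]))
b=(u>260)&(u<300)&(v>135)&(v<172)&(R>1.5*B)&(z<75)&(z>25)
P=W[b];A=np.c_[2*P,np.ones(len(P))];s=np.linalg.lstsq(A,(P**2).sum(1),rcond=None)[0]; print('ball',b.sum(),s[:3],np.sqrt(s[3]+s[:3]@s[:3]),P.max(0))
from scipy.spatial.transform import Rotation as Ro
st=get_state(); print(st['clock'],st['eef_pos'],st['ee_rot'], Ro.from_quat(st['ee_rot']).as_matrix().round(3).tolist())
```

```text
slab ((549.7201538085938, 94.74943542480469), (302.62188720703125, 174.5606689453125), 12.267707824707031) 14.177957179458106
griptop 734 ((490.56939697265625, 81.3520736694336), (75.30482482910156, 13.93362045288086), 8.648469924926758)
wood 713 ((489.81915283203125, 81.18460845947266), (74.43832397460938, 13.916613578796387), 8.649770736694336) 133.69536833338245
rim [490.29495783  81.27688512] 62.476790577053194
ball 281 [488.69866846  78.29139373  42.62910091] 19.70095391478874 [506.27813332  97.58559435  63.73945588]
11.4 [490.24433144  75.43452185 344.27634382] [-1.27045151e-01  9.91896864e-01 -4.77272027e-05  3.72856389e-04] [[-0.968, -0.252, 0.001], [-0.252, 0.968, 0.0], [-0.001, -0.0, -1.0]]
```

Emit:
play_rows(deltas=[-0.019,0.071,0,0,0,0,100,0,0,0,0,0,0.65,100,0,0,0,0,0,0.65,100,0,0,0.4,0,0,0,100,0,0,0.5,0,0,0,100,0,0,0.5,0,0,0,100,0,0,0.5,0,0,0,100,0,0,0.4,0,0,0,100,0,0,0,0,0,0,100])

```text
clock: 12.3
eef_pos: [487.4, 81.9, 155.7]
ee_rot: [-0.075, 0.997, 0.001, -0.003]
force: [1.1, -0.4, 0.1]
grip_width: 52.2
gripper_force: 0.0
```

Run:
```python
from h import *
state(); a=snap('wrist','w4')[0]; b=snap('side','d4')[0]
cv2.imwrite('pics/c4.png',np.hstack([cv2.resize(a[:,:,::-1],(400,300)),cv2.resize(b[120:270,120:320,::-1],(400,300),interpolation=2)]))
```

```text
{'clock': 12.3, 'joint_positions': [-0.099, -0.214, -0.347, 1.445, 0.0, -0.25], 'qd': [0.0, -0.023, 0.108, 0.069, 0.001, 0.005], 'tau': [-0.04, -40.269, 49.984, -1.502, 0.001, -0.001], 'eef_pos': [487.396, 81.908, 155.717], 'ee_rot': [-0.075, 0.997, 0.001, -0.003], 'force': [1.136, -0.387, 0.076], 'moment': [-0.007, 0.044, 0.05], 'gripper_force': 0.0, 'grip_width': 52.213}
```

View pics/c4.png

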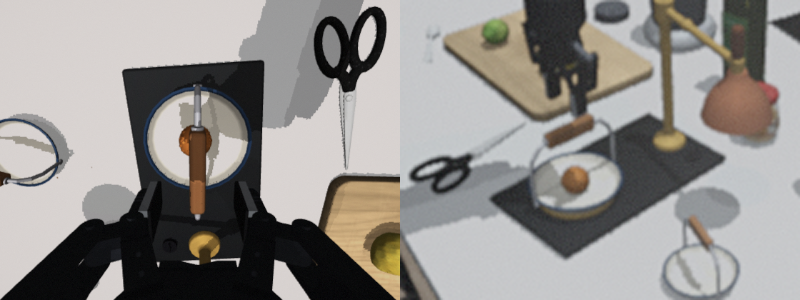

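The grip lies between the fingers at (197,170) in the left half. The side view agrees, and the lamp is well aside.

Emit:
play_rows(deltas=[0,0,0.2,0,0,0,100,0,0,0.2,0,0,0,100,0,0,0.15,0,0,0,100,0,0,0.08,0,0,0,100,0,0,0,0,0,0,100,0,0,0,0,0,0,100])

```text
clock: 13.0
eef_pos: [490.2, 81.2, 109.9]
ee_rot: [-0.075, 0.997, -0.0, 0.0]
force: [-0.1, -0.4, 0.0]
grip_width: 52.0
gripper_force: 0.0
```

Emit:
play_rows(deltas=[0,0,0.07,0,0,0,130,0,0,0,0,0,0,160,0,0,0,0,0,0,180,0,0,0,0,0,0,190,0,0,0,0,0,0,197,0,0,0,0,0,0,202,0,0,0,0,0,0,206,0,0,0,0,0,0,210,0,0,0,0,0,0,214,0,0,0,0,0,0,218], grip_force=50)

```text
clock: 14.0
eef_pos: [490.1, 81.4, 104.2]
ee_rot: [-0.075, 0.997, 0.0, 0.0]
force: [-0.1, 1.7, 0.6]
grip_width: 13.1
gripper_force: 44.2
```

Emit:
play_rows(deltas=[0,0,0,0,0,0,222,0,0,0,0,0,0,228,0,0,0,0,0,0,240,0,0,0,0,0,0,255,0,0,0,0,0,0,255,0,0,0,0,0,0,255])

```text
clock: 14.6
eef_pos: [490.1, 81.4, 104.2]
ee_rot: [-0.075, 0.997, 0.0, 0.0]
force: [-1.7, 2.2, 1.9]
grip_width: 13.3
gripper_force: 49.2
```

Emit:
play_rows(deltas=[0,0,-0.01,0,0,0,255,0,0,-0.02,0,0,0,255,0,0,-0.03,0,0,0,255,0,0,-0.04,0,0,0,255,0,0,-0.04,0,0,0,255,0,0,-0.04,0,0,0,255,0,0,-0.03,0,0,0,255,0,0,-0.02,0,0,0,255,0,0,-0.01,0,0,0,255,0,0,0,0,0,0,255])

```text
clock: 15.6
eef_pos: [490.2, 81.3, 123.4]
ee_rot: [-0.075, 0.997, -0.0, 0.0]
force: [-0.5, 0.6, -4.5]
grip_width: 13.5
gripper_force: 48.7
```

```bash
cat > ball.py <<'E'
import sys
from h import *
def look(f):
  im,d,c=snap('wrist',f); st=get_state(); im,W=cloud(f); z=W[...,2]; v,u=np.mgrid[:420,:560]
  R,G,B=[im[...,i].astype(int) for i in range(3)]
  p=np.array(st['eef_pos']); base=p[2]-104.2+14
  near=np.hypot(W[...,0]-p[0],W[...,1]-p[1])
  q=(z>base+20)&(z<base+32)&(near>57)&(near<75); P=W[q]
  A=np.c_[2*P[:,:2],np.ones(len(P))];s=np.linalg.lstsq(A,(P[:,:2]**2).sum(1),rcond=None)[0]; print('rim',q.sum(),s[:2],np.sqrt(s[2]+s[:2]@s[:2]))
  pl=np.linalg.lstsq(np.c_[P[:,:2]-p[:2],np.ones(len(P))],P[:,2],rcond=None)[0]; print('rim tilt deg',np.degrees(pl[:2]),'height',pl[2])
  b=(R>1.5*B)&(R>60)&(z>base+12)&(z<base+52)&(near<55); P=W[b]
  if len(P)>30:
    A=np.c_[2*P,np.ones(len(P))];t=np.linalg.lstsq(A,(P**2).sum(1),rcond=None)[0]; print('ball',b.sum(),t[:3],np.sqrt(t[3]+t[:3]@t[:3]),'off',t[:2]-s[:2])
  w=(R>1.5*B)&(z>base+110)&(z<base+130)&(near<60); 
  if w.sum()>20: print('grip',cv2.minAreaRect(W[w][:,:2].astype(np.float32)))
  state()
look(sys.argv[1])
E
python3 ball.py w5
```

```text
rim 5512 [489.89703792  80.48856422] 62.250139692065055
rim tilt deg [-0.35408642  0.01466704] height 57.80710084300885
ball 935 [488.81594394  77.62397655  61.33533939] 19.93805703028675 off [-1.08109398 -2.86458767]
grip ((489.54302978515625, 80.45230102539062), (75.59674072265625, 15.05691909790039), 7.652030944824219)
{'clock': 15.65, 'joint_positions': [-0.1, -0.207, -0.4, 1.378, -0.0, -0.249], 'qd': [-0.002, 0.001, -0.003, -0.001, 0.001, -0.0], 'tau': [0.004, -41.555, 52.313, 0.02, -0.003, 0.0], 'eef_pos': [490.105, 81.278, 123.265], 'ee_rot': [-0.075, 0.997, -0.0, 0.0], 'force': [0.015, 1.011, -3.967], 'moment': [0.021, -0.033, 0.016], 'gripper_force': 48.672, 'grip_width': 13.136}
```

Emit:
play_rows(deltas=[0,0,-0.01,0,0,0,255,0,0,-0.03,0,0,0,255,0,0,-0.05,0,0,0,255,0,0,-0.06,0,0,0,255,0,0,-0.06,0,0,0,255,0,0,-0.06,0,0,0,255,0,0,-0.06,0,0,0,255,0,0,-0.06,0,0,0,255,0,0,-0.06,0,0,0,255,0,0,-0.06,0,0,0,255])

```text
clock: 16.65
eef_pos: [490.1, 81.3, 164.5]
ee_rot: [-0.075, 0.997, -0.0, 0.0]
force: [0.4, 0.7, -3.1]
grip_width: 13.3
gripper_force: 48.7
```

Emit:
play_rows(deltas=[0,0,-0.06,0,0,0,255,0,0,-0.06,0,0,0,255,0,0,-0.06,0,0,0,255,0,0,-0.06,0,0,0,255,0,0,-0.06,0,0,0,255,0,0,-0.06,0,0,0,255,0,0,-0.06,0,0,0,255,0,0,-0.04,0,0,0,255,0,0,-0.02,0,0,0,255,0,0,-0.01,0,0,0,255])

```text
clock: 17.65
eef_pos: [490.1, 81.3, 203.4]
ee_rot: [-0.075, 0.997, -0.0, 0.0]
force: [0.0, -0.3, -2.9]
grip_width: 13.4
gripper_force: 48.7
```

```bash
python3 ball.py w6
```

```text
rim 5462 [489.91204436  80.47505274] 62.28914322085339
rim tilt deg [-0.35494973 -0.0143334 ] height 137.91098449735537
ball 831 [488.76460865  77.66043714 141.53528155] 19.850616088894395 off [-1.14743571 -2.8146156 ]
grip ((489.037353515625, 79.7647705078125), (35.09950637817383, 72.34307861328125), 81.07673645019531)
{'clock': 17.7, 'joint_positions': [-0.1, -0.217, -0.263, 1.524, -0.0, -0.249], 'qd': [0.0, 0.002, -0.005, -0.003, 0.0, -0.001], 'tau': [-0.002, -40.949, 52.158, 0.006, -0.002, -0.0], 'eef_pos': [490.139, 81.262, 203.439], 'ee_rot': [-0.075, 0.997, -0.0, 0.0], 'force': [-0.943, 0.276, -3.72], 'moment': [-0.025, 0.017, 0.046], 'gripper_force': 48.703, 'grip_width': 13.41}
```

The dish is level, the ball is near the middle and the rise is 99 mm. I'll turn it gently clockwise by 86.4° (18.84 units) so that it squares up to the stand.

Emit:
play_rows(deltas=[0,0,0,0,0,0.1,255,0,0,0,0,0,0.2,255,0,0,0,0,0,0.3,255,0,0,0,0,0,0.4,255,0,0,0,0,0,0.5,255,0,0,0,0,0,0.5,255,0,0,0,0,0,0.5,255,0,0,0,0,0,0.5,255,0,0,0,0,0,0.5,255,0,0,0,0,0,0.5,255])

```text
clock: 18.7
eef_pos: [490.1, 81.3, 203.2]
ee_rot: [0.087, 0.996, -0.0, -0.0]
force: [-0.0, -0.9, -3.9]
grip_width: 13.4
gripper_force: 48.7
```

Emit:
play_rows(deltas=[0,0,0,0,0,0.5,255,0,0,0,0,0,0.5,255,0,0,0,0,0,0.5,255,0,0,0,0,0,0.5,255,0,0,0,0,0,0.5,255,0,0,0,0,0,0.5,255,0,0,0,0,0,0.5,255,0,0,0,0,0,0.5,255,0,0,0,0,0,0.5,255,0,0,0,0,0,0.5,255])

```text
clock: 19.7
eef_pos: [490.1, 81.3, 203.2]
ee_rot: [0.283, 0.959, -0.0, -0.0]
force: [-0.3, -0.9, -4.0]
grip_width: 13.4
gripper_force: 48.7
```

Emit:
play_rows(deltas=[0,0,0,0,0,0.5,255,0,0,0,0,0,0.5,255,0,0,0,0,0,0.5,255,0,0,0,0,0,0.5,255,0,0,0,0,0,0.5,255,0,0,0,0,0,0.5,255,0,0,0,0,0,0.5,255,0,0,0,0,0,0.5,255,0,0,0,0,0,0.5,255,0,0,0,0,0,0.5,255])

```text
clock: 20.7
eef_pos: [490.1, 81.3, 203.2]
ee_rot: [0.468, 0.884, 0.0, 0.0]
force: [0.5, -0.7, -2.9]
grip_width: 13.5
gripper_force: 48.7
```

Emit:
play_rows(deltas=[0,0,0,0,0,0.5,255,0,0,0,0,0,0.5,255,0,0,0,0,0,0.5,255,0,0,0,0,0,0.5,255,0,0,0,0,0,0.5,255,0,0,0,0,0,0.5,255,0,0,0,0,0,0.4,255,0,0,0,0,0,0.3,255,0,0,0,0,0,0.2,255,0,0,0,0,0,0.1,255])

```text
clock: 21.7
eef_pos: [490.1, 81.3, 203.3]
ee_rot: [0.602, 0.799, 0.0, 0.0]
force: [0.8, 0.3, -3.5]
grip_width: 13.2
gripper_force: 48.7
```

```bash
python3 ball.py w7
```

```text
rim 5377 [491.06722527  82.40949826] 62.36538967181993
rim tilt deg [-0.1102846   0.35873993] height 137.7373665715532
ball 947 [488.12171917  83.19250094 141.28016504] 19.880191299101714 off [-2.9455061   0.78300267]
grip ((491.1897277832031, 83.14027404785156), (15.255136489868164, 74.60120391845703), 15.290816307067871)
{'clock': 21.75, 'joint_positions': [-0.1, -0.217, -0.263, 1.524, -0.0, 1.192], 'qd': [0.0, -0.001, -0.001, -0.001, -0.001, -0.02], 'tau': [0.002, -41.227, 52.416, 0.004, 0.005, -0.032], 'eef_pos': [490.111, 81.289, 203.325], 'ee_rot': [0.602, 0.799, 0.0, 0.0], 'force': [0.349, -0.26, -3.229], 'moment': [0.054, -0.003, 0.018], 'gripper_force': 48.672, 'grip_width': 13.421}
```

Emit:
play_rows(deltas=[0,0,0,0,0,0.1,255,0,0,0,0,0,0.2,255,0,0,0,0,0,0.24,255,0,0,0,0,0,0.2,255,0,0,0,0,0,0.1,255,0,0,0,0,0,0,255,0,0,0,0,0,0,255,0,0,0,0,0,0,255,0,0,0,0,0,0,255,0,0,0,0,0,0,255])

```text
clock: 22.75
eef_pos: [490.1, 81.3, 203.3]
ee_rot: [0.628, 0.778, 0.0, 0.0]
force: [0.7, -1.0, -3.9]
grip_width: 13.1
gripper_force: 48.7
```

```bash
python3 ball.py w8
python3 - <<'E'
from h import *
b=snap('side','d8')[0]; cv2.imwrite('pics/c8.png',b[60:360,100:500,::-1])
im,W=cloud('d8'); z=W[...,2]; k=(z>255)&(z<300)&(np.hypot(W[...,0]-656,W[...,1]+62)<50); print('knob',np.median(W[k],0))
E
```

```text
rim 5399 [491.17565304  82.4229049 ] 62.35471466600242
rim tilt deg [-0.08413824  0.32628693] height 137.78103281568323
ball 953 [488.27443483  83.44495687 141.3112139 ] 19.880029017720133 off [-2.90121821  1.02205197]
grip ((491.19671630859375, 83.17276000976562), (15.175612449645996, 74.64949798583984), 11.265999794006348)
{'clock': 22.8, 'joint_positions': [-0.1, -0.217, -0.263, 1.524, -0.0, 1.258], 'qd': [-0.001, 0.0, -0.001, -0.001, -0.001, -0.0], 'tau': [-0.001, -41.234, 52.426, 0.003, 0.005, -0.001], 'eef_pos': [490.139, 81.282, 203.356], 'ee_rot': [0.628, 0.778, 0.0, 0.0], 'force': [-0.456, 0.268, -3.148], 'moment': [-0.004, -0.079, -0.027], 'gripper_force': 48.672, 'grip_width': 13.047}
knob [657.54039623 -64.47794611 278.90661932]
```

View pics/c8.png

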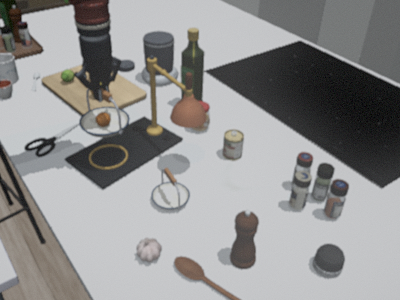

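The side view shows the dish held over the ring at (104,120), turned, with the ball in it. The lamp is aside at (190,112), and nothing else has been moved.

```bash
python3 -c "from plant import *; print(job_done())"
```

```text
the job is handed in; nothing more can be done
None
```

The job is handed in at about 22.8 s: the lamp arm is at its right-hand stop, and the dish is held level and still about 99 mm above where it stood, turned a quarter turn, with the rice ball about 3 mm from the middle.

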